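Close up the pot riser's deck, then hold its leg at the mark and shut the lock

ROBOT

A 7-joint arm with a two-finger parallel gripper is mounted at the origin on the work surface. World frame = base frame: x ahead of the robot, y to its left, z up, the work surface at z = 0. Lengths are in m, angles in rad, forces in N, time in s.
With the tool pointing down it reaches from about 0.425 to 0.925 m from the base axis. Payload 6.8 kg.
Tool frame: the origin (TCP) lies midway between the tips of the shut fingers; the grasp point (between the pads) lies r.grip_point_offset behind it (r.grip_point_offset is the distance from the TCP to the grasp point, in m); z points along the fingers, y is the direction in which the jaws open and shut (so a half turn about z gives the same grasp; the last joint's range is limited). The gripper opens to 85 mm and grips with 20 to 120 N. Pads are 22 mm wide; open, the fingers measure 114 mm over their backs; the gripper's body (76 mm by 85 mm) begins 54 mm behind the grasp point. The pads swing forward as they close: fully open they stand 13 mm farther back than shut.
Start: joints at [1.036, 0.477, 0.022, 1.555, -0.011, 1.109, -0.083], TCP at [0.279, -0.614, 0.231] pointing down, gripper open.
Joint ranges: [-2.96, 2.96], [-0.34, 2.1], [-1.41, 1.46], [0.24, 2.44], [-1.37, 4.51], [0.17, 1.92], [-2.96, 2.96]. Speed limits (rad/s): [2.39, 2.39, 3.14, 3.14, 3.14, 3.14, 3.14].

INTERFACE

Orientations are given as a rotation vector (axis times angle).
In Python, from bench import r gives the robot as it stands. The module is installed in compiled form; this text tells all that it offers.
- The arm moves only by the tool play_rows, never from a script. Its argument "deltas" is a list of rows, each a list of 3 entries, a list of its own where there are three numbers: the finger opening in mm, from 0 to 85.4, then the shift along the tool's x, y, z in mm, then the turn, a rotation vector about the tool's x, y, z in rad. A call has 1 to 8 rows; each row is the pose to reach, as a shift and turn from the pose measured when the call began, along the tool's axes at that moment; what a row does not reach only later rows make up. A row lasts 1/8 s, in which the tool goes at most 62.5 mm and 10.7 degrees, less where a joint would pass 70% of its speed; a pose out of reach is approached as far as the arm can. A call with a gripper value outside its range is refused whole. The fingers move at their own pace and stop on an object; "squeeze" is the grip in N (left out, the last holds). Time passes only in rows, so rows that repeat a pose let the fingers close. It gives the time, the measured TCP pose, the force and the opening at its end, in the units of the state.
- r.get_obs(): the state, without advancing time (a new reading comes with each control period).
- r.grab_frame(name): name is "scene" or "side" or "wrist"; returns (picture, depth): 420x560x3 uint8, red, green, blue; 420x560 float32, m along the optical axis (not along the pixel's ray), 0 where there is no reading.
- r.camera_model(name): a dict with "mtx" (3x3 intrinsics, pixels), "D" ([k1, k2, p1, p2, k3] as OpenCV has them; the pictures are not rectified), "rvec" (rotation vector, rad) and "tvec" (3), from world to camera coordinates, as OpenCV has them; the wrist camera has in their place "T_tool_cam" (4x4, takes a point from camera to tool coordinates, whose origin is the TCP and whose axes are the flange's). Camera axes: x right, y down, z forward; pixel columns grow to the right and rows downward; lengths in m; the calibration is good to about 2 mm. A picture is of the moment at which its call begins: read the wrist's pose just before it. camera_model takes no time and is no camera call.
- r.hand_in(): hands the job in, once; it reports no verdict.
The state is a dict: "clock": time; "joints": joint angles; "qvel": joint speeds; "tau": joint torques, N m; "tcp_pos": TCP position; "orientation": TCP orientation; "contact_force": force on the tool from outside, world axes, zero at the start; "moment": the same for the moment, N m; "grip_width": finger opening in m.
Only numpy, scipy, OpenCV 4.12 (cv2) and the standard library are available. Lean on these libraries where they do the work, as an engineer would, in place of code of your own. Each camera call takes 0.05 s, during which the arm holds its last target. There are 200 camera calls.

TASK

Get the low bonsai pot riser ready: push the loose pale deck board along the frame until it is flush against the fixed darker board with no gap, then slide the sprung leg out by its blue post until its blue pointer is level with the red mark. Hold the leg there while you slide the yellow lock lever fully closed towards the blue post, and do not close the lever before the leg is at the mark. Finish still holding the leg at the mark with the lever closed, without letting go, so that I can tighten the lock screw underneath; leave the pot, terrarium, mesh and chopstick where they are.

Things in the scene. Friction and masses are not known exactly. Their poses are not given: they have to be found in the camera images.
- stand: the pot riser, an aluminium frame fixed to the table; origin at table height, own z up, own y from -160 to +125 mm. Deck: floor 20 mm above the table, between rims (tops 30 mm) with inner faces at own x -2 and +102 mm. The fixed darker board (100 wide, 20 thick) lies on it from y -155 to -15 mm. Leg channel: x -72 to -28 mm. White scale ledge: x -92 to -72 mm, 20 mm high.
- board: the loose pale deck board, 100 x 100 x 20 mm, about 0.15 kg, flat on the deck floor between the rims (2 mm play each side), origin centre of underside. It slides along the stand's -y until its -y end meets the fixed board's +y end, tops then level 40 mm above the table. Push it on its free +y end.
- board_edge (a point): middle of the loose board's -y end face, 10 mm above its underside
- fixed_edge (a point): middle of the fixed board's +y end face, 30 mm above the table; the two end faces must meet. Axes as the stand's.
- leg: the sliding leg, a dark bar 32 x 240 mm in the channel, sliding only along the stand's y, +y outward, 140 mm travel. A spring pulls it home with 2.3 to 4.4 N; let go, it runs back even with the lever closed. Origin on its top (30 mm above the table) under the blue post, which is fixed to it: 26 (x) x 10 (y) x 55 mm tall, top 85 mm above the table. Axes as the stand's.
- post_face (a point): middle of the blue post's -y face, 65 mm above the table: push here towards +y to draw the leg out
- leg_pointer (a point): tip of the leg's blue pointer strip, at the same y as the middle of the blue post, reaching over the scale ledge
- mark_tip (a point): top of the red mark on the scale ledge, 29 mm above the table; the mark stays put in this job. The leg is at the mark when leg_pointer and mark_tip have the same y in the stand's frame.
- lever (a joint): the yellow lock lever, which rides on the leg and slides along it towards the blue post: 0 open, 0.018 m fully closed (end stop). About 3 N of friction; stays where it is left relative to the leg.
- lever_face (a point): middle of the +y face of the yellow lever tab (26 mm in x, 10 mm in y, 35 to 85 mm above the table), at 65 mm: push towards -y to close. From post_face to lever_face is 56 mm open, 38 mm closed: a gripper straddling both can pinch the two outer faces, one finger holding the post while the other slides the lever.
- pot: bystander: brown glazed bonsai pot, 110 x 150 x 58 mm, origin centre of underside
- terrarium: bystander: lidded glass terrarium, 110 mm diameter, 155 mm tall, origin centre of underside
- mesh: bystander: black plastic mesh square, 100 x 100 x 4 mm, origin centre of underside
- chopstick: bystander: wooden chopstick, 222 mm long along its y, 7 mm thick, lying on the table, origin at the middle of its underside
Mind the look-alikes: they are no part of the job. There is more than one size of the board; the job needs the largest.

How it is judged:
By the outcome, as a careful person would: the job done as asked, in the order asked, and still so for the second after the job is handed in, while the arm keeps its last pose, push and grip.
It also fails if it takes over 54 s, if anything falls off the work surface, if the arm or the gripper's body presses on something with over 40 N, if the wrist force passes 120 N, or if a joint passes its speed limit or range.

## Working session

There is one attempt and no reset: what is moved stays moved. The work goes in short steps, Python scripts to look and compute and a tool call to move; the robot and the scene stay as the last step left them, time stands still between calls to the robot, and variables do not carry over. Pictures are saved under pics/ and viewed, about 8 in all and at most 12, crops included, and the job is handed in when it is done.

Besides the shell and the picture viewer there is one more tool, called after "Request:" by a JSON object that holds its "api" and its "payload". play_rows: Moves the arm, as the interface text tells. Its arguments: {"type":"object","properties":{"deltas":{"type":"array"},"squeeze":{"type":"number"}},"required":["deltas"]}

```bash
mkdir -p pics; cat > h.py <<'E'
import numpy as np, cv2
from bench import r
from scipy.spatial.transform import Rotation as R
def grab(n):
    o=r.get_obs(); im,d=r.grab_frame(n); m=r.camera_model(n)
    K=np.array(m["mtx"]);D=np.array(m["D"],float)
    if "rvec" in m:
        A=cv2.Rodrigues(np.array(m["rvec"],float))[0]; t=np.array(m["tvec"],float).ravel()
        Rw=A.T; c=-A.T@t
    else:
        T=np.array(m["T_tool_cam"]); Rt=R.from_rotvec(o["orientation"]).as_matrix()
        Rw=Rt@T[:3,:3]; c=Rt@T[:3,3]+np.array(o["tcp_pos"])
    return dict(im=im,d=d,K=K,D=D,Rw=Rw,c=c)
def rays(v,uv):
    p=cv2.undistortPoints(np.array(uv,float).reshape(-1,1,2),v["K"],v["D"]).reshape(-1,2)
    return np.c_[p,np.ones(len(p))]@v["Rw"].T
def onplane(v,uv,z):
    q=rays(v,uv); return v["c"]+q*((z-v["c"][2])/q[:,2])[:,None]
def cloud(v):
    h,w=v["d"].shape; u,vv=np.meshgrid(np.arange(w),np.arange(h))
    q=rays(v,np.c_[u.ravel(),vv.ravel()]); P=v["c"]+q*v["d"].reshape(-1,1)
    return P.reshape(h,w,3)
def proj(v,P):
    A=v["Rw"].T; return cv2.projectPoints(np.array(P,float).reshape(-1,1,3),cv2.Rodrigues(A)[0],-A@v["c"],v["K"],v["D"])[0].reshape(-1,2)
def save(n,im): cv2.imwrite("pics/"+n,im[:,:,::-1])
E
python3 - <<'E'
from h import *
import pickle
o=r.get_obs();print(o["clock"],o["tcp_pos"],o["orientation"],o["contact_force"],o["grip_width"],r.grip_point_offset)
V={n:grab(n) for n in("scene","side","wrist")}
pickle.dump(V,open("v0.pkl","wb"))
for n in V: print(n,V[n]["c"],V[n]["Rw"][:,2])
save("scene.png",V["scene"]["im"]); save("side.png",V["side"]["im"])
E
```

```text
0.0 [ 0.27917145 -0.61393014  0.23035401] [-3.06865042e+00 -6.65086880e-01  8.12043184e-04] [-0.59651475  1.58529092  0.11589755] 0.08546312048967658 0.0187
scene [ 1.05097154 -0.91750566  0.79939891] [-0.39550033  0.71365996 -0.57815996]
side [0.25751983 1.23219774 0.80971225] [ 0.21330039 -0.84232709 -0.49496263]
wrist [ 0.34675277 -0.58328851  0.37228204] [-0.26725143 -0.12060911 -0.95604922]
```

View pics/scene.png

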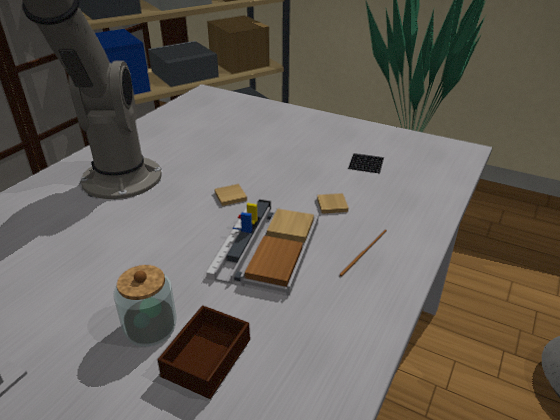

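View pics/side.png

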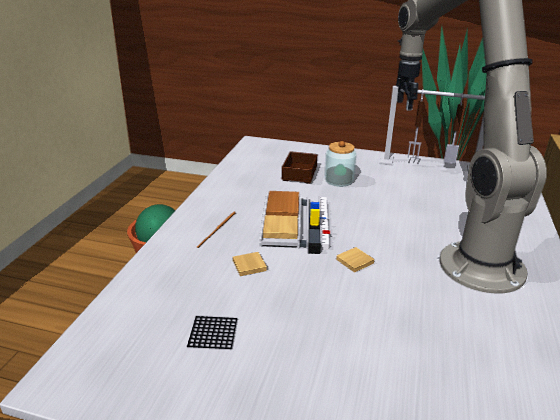

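The scene view shows the stand at about (265,245). The blue post is at (247,223) and the yellow lever at (252,212). The candidates for the board are the pale one on the deck (291,225) and two pale ones loose on the table, (231,195) and (332,204). The deck one matches the description. I'll measure sizes to confirm that and check it in one crop.

```bash
python3 - <<'E'
from h import *
import pickle
V=pickle.load(open("v0.pkl","rb"))
s=V["scene"];e=V["side"]
a=cv2.resize(s["im"][180:300,190:360][:,:,:],None,fx=4,fy=4,interpolation=cv2.INTER_CUBIC)[:, :680]
b=cv2.resize(e["im"][180:280,220:390],None,fx=4,fy=4,interpolation=cv2.INTER_CUBIC)
save("crop.png",cv2.resize(np.vstack([a,b]),None,fx=.68,fy=.68)[:600])
for n in("scene","side"):
    v=V[n];C=cloud(v);hsv=cv2.cvtColor(v["im"],cv2.COLOR_RGB2HSV)
    reg=(np.abs(C[:,:,0]-.6)<.4)&(np.abs(C[:,:,1])<.6)&(C[:,:,2]<.12)&(C[:,:,2]>-.02)
    for nm,lo,hi in(("blue",(100,150,60),(125,255,255)),("yellow",(22,180,100),(32,255,255)),("red",(0,180,100),(5,255,255)),("pale",(14,80,110),(21,175,255)),("dark",(6,120,60),(13,255,220))):
        m=(cv2.inRange(hsv,lo,hi)>0)&reg
        k,L,st,ce=cv2.connectedComponentsWithStats(m.astype(np.uint8))
        for i in range(1,k):
            if st[i,4]>(5 if nm in("red","blue") else 40):
                P=C[L==i]; print(n,nm,st[i,4],ce[i].round(),np.median(P,0).round(4),np.percentile(P,[2,98],axis=0).round(3).tolist())
                if nm in("pale","dark") and st[i,4]>150:
                    z=np.percentile(P[:,2],60); Q=P[abs(P[:,2]-z)<.004]
                    print("   rect",z.round(4),cv2.minAreaRect((Q[:,:2]*1000).astype(np.float32)))
E
```

```text
scene blue 179 [246. 222.] [ 0.4994 -0.0817  0.0602] [[0.488, -0.087, 0.034], [0.51, -0.071, 0.087]]
scene pale 363 [230. 193.] [0.3502 0.0685 0.0156] [[0.31, 0.029, 0.011], [0.391, 0.108, 0.019]]
   rect 0.016 ((350.1985168457031, 69.24734497070312), (73.82713317871094, 76.29387664794922), 49.964332580566406)
scene pale 393 [332. 201.] [0.6246 0.1685 0.0157] [[0.584, 0.128, 0.012], [0.665, 0.21, 0.019]]
   rect 0.0162 ((625.2100219726562, 169.8043212890625), (74.23991394042969, 76.1292724609375), 36.05816650390625)
scene pale 896 [291. 223.] [ 0.5855 -0.0055  0.0405] [[0.534, -0.053, 0.037], [0.635, 0.047, 0.044]]
   rect 0.0409 ((583.2243041992188, -2.9111328125), (98.73210144042969, 101.33844757080078), 12.859538078308105)
scene pale 1520 [274. 258.] [ 0.6142 -0.1458  0.0405] [[0.563, -0.209, 0.038], [0.665, -0.075, 0.044]]
   rect 0.0409 ((613.3944091796875, -140.91690063476562), (96.74942779541016, 142.1866455078125), 12.02581787109375)
scene dark 112 [180. 333.] [ 0.5748 -0.4429  0.0572] [[0.569, -0.503, 0.054], [0.579, -0.367, 0.06]]
scene dark 143 [226. 353.] [ 0.6774 -0.4365
[... 941 characters left out ...]
78.89736938476562, 79.28189849853516), 50.8530158996582)
side pale 559 [249. 263.] [0.6173 0.1851 0.0147] [[0.575, 0.134, 0.001], [0.661, 0.224, 0.019]]
   rect 0.0153 ((620.1671752929688, 176.9521942138672), (76.373046875, 80.00804138183594), 34.704837799072266)
side dark 166 [301. 166.] [ 0.6193 -0.462   0.0182] [[0.569, -0.503, 0.012], [0.668, -0.349, 0.061]]
   rect 0.0495 ((597.4650268554688, -411.6147766113281), (172.8973388671875, 66.60625457763672), 60.18974304199219)
side dark 437 [282. 203.] [ 0.6093 -0.1217  0.0399] [[0.553, -0.206, 0.021], [0.661, -0.062, 0.044]]
   rect 0.0404 ((609.2645874023438, -136.23297119140625), (97.12059020996094, 144.97415161132812), 11.767054557800293)
```

View pics/crop.png

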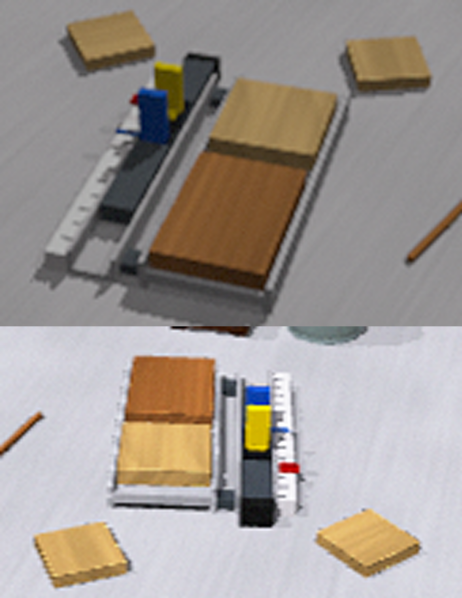

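The crop confirms that the pale board on the deck is the largest, at about 99 x 101 mm. The other two, at 75 mm, are decoys. The stand's yaw is about 12°. I'll hover over the stand with the wrist camera on the scale-ledge side.

Request:
{"api": "play_rows", "payload": {"deltas": [[85,[45,-40,-20],[0,0,-0.17]],[85,[90,-80,-40],[0,0,-0.35]],[85,[135,-120,-60],[0,0,-0.52]],[85,[180,-160,-70],[0,0,-0.7]],[85,[225,-200,-70],[0,0,-0.87]],[85,[270,-240,-70],[0,0,-1.05]],[85,[315,-280,-70],[0,0,-1.22]],[85,[360,-320,-70],[0,0,-1.4]]]}}

```text
clock: 1.15
tcp_pos: [0.4748, -0.1721, 0.301]
orientation: [-1.912, -2.491, -0.001]
contact_force: [0.4, -0.2, -1.1]
grip_width: 0.0848
```

```bash
cat > go.py <<'E'
import sys
from h import *
# usage: go.py x y z yawdeg : deltas in tool axes to reach tool-down pose with tool-x yaw
def go(x,y,z,yaw):
    o=r.get_obs(); Rt=R.from_rotvec(o["orientation"])
    tx=np.array([np.cos(np.radians(yaw)),np.sin(np.radians(yaw)),0]);tz=np.array([0,0,-1.])
    G=R.from_matrix(np.c_[tx,np.cross(tz,tx),tz])
    print("t",round(o["clock"],2),"tcp",np.round(o["tcp_pos"],4),"F",np.round(o["contact_force"],1),"w",round(o["grip_width"],4),"q",np.round(o["joints"],2))
    print("shift mm",(Rt.inv().apply(np.array([x,y,z])-o["tcp_pos"])*1000).round(1),"turn",(Rt.inv()*G).as_rotvec().round(3))
if __name__=="__main__": go(*map(float,sys.argv[1:]))
E
python3 go.py .535 -.028 .30 192.3
```

```text
t 1.15 tcp [ 0.4748 -0.1721  0.301 ] F [ 0.4 -0.2 -1.1] w 0.0848 q [ 0.63  0.16 -0.45  1.84  0.08  1.15  0.41]
shift mm [123.6  95.4   1.1] turn [ 1.000e-03 -1.000e-03 -1.524e+00]
```

Request:
{"api": "play_rows", "payload": {"deltas": [[85,[30,24,0],[0,0,-0.17]],[85,[62,48,0],[0,0,-0.35]],[85,[93,72,0],[0,0,-0.52]],[85,[124,95,0],[0,0,-0.7]],[85,[124,95,0],[0,0,-0.87]],[85,[124,95,0],[0,0,-1.05]],[85,[124,95,0],[0,0,-1.22]],[85,[124,95,0],[0,0,-1.4]]]}}

```text
clock: 2.15
tcp_pos: [0.5343, -0.0278, 0.3008]
orientation: [0.151, -3.137, -0.001]
contact_force: [0.8, 0.1, 0.6]
grip_width: 0.085
```

Request:
{"api": "play_rows", "payload": {"deltas": [[85,[0,0,0],[0,0,-0.12]],[85,[0,0,0],[0,0,-0.12]]]}}

```text
clock: 2.4
tcp_pos: [0.5341, -0.028, 0.3005]
orientation: [0.337, -3.122, -0.002]
contact_force: [0.7, 0.1, 0.2]
grip_width: 0.0853
```

```bash
python3 go.py .535 -.028 .30 192.3; python3 - <<'E'
from h import *
import pickle
v=grab("wrist");pickle.dump(v,open("v1.pkl","wb"));save("w1.png",v["im"])
C=cloud(v);hsv=cv2.cvtColor(v["im"],cv2.COLOR_RGB2HSV)
for nm,lo,hi in(("blue",(100,150,60),(125,255,255)),("yellow",(22,180,100),(32,255,255)),("red",(0,150,80),(5,255,255)),("pale",(14,80,110),(21,175,255)),("dark",(6,120,60),(13,255,220))):
    k,L,st,ce=cv2.connectedComponentsWithStats((cv2.inRange(hsv,lo,hi)>0).astype(np.uint8))
    for i in range(1,k):
        if st[i,4]>30:
            P=C[L==i];z=np.percentile(P[:,2],60); Q=P[abs(P[:,2]-z)<.003]
            print(nm,st[i],np.median(P,0).round(4),z.round(4),cv2.minAreaRect((Q[:,:2]*1000).astype(np.float32)))
E
```

```text
t 2.4 tcp [ 0.5341 -0.028   0.3005] F [0.7 0.1 0.2] w 0.0853 q [ 0.57  0.27 -0.75  1.76  0.19  1.19  1.54]
shift mm [-0.9 -0.2  0.5] turn [ 0.001 -0.001  0.   ]
blue [241 129  10  25 231] [ 0.4943 -0.0776  0.0844] 0.0846 ((494.77142333984375, -77.76725006103516), (24.3091983795166, 8.713922500610352), 10.245246887207031)
yellow [281 130  10  23 198] [ 0.4856 -0.0357  0.0843] 0.0845 ((485.17620849609375, -36.25249481201172), (23.052255630493164, 8.600802421569824), 12.389342308044434)
red [299  99   9  18  97] [ 0.4446 -0.0212  0.0241] 0.0252 ((445.89556884765625, -22.287582397460938), (19.550222396850586, 9.78248119354248), 12.498111724853516)
pale [ 357    0   88   86 4372] [0.3462 0.0719 0.0141] 0.0143 ((346.3251037597656, 71.7359848022461), (74.12225341796875, 75.03926086425781), 50.9069709777832)
pale [ 256  180   80   75 5671] [ 0.5773 -0.0019  0.0393] 0.0395 ((580.1658935546875, -1.3638992309570312), (98.85892486572266, 99.29550170898438), 13.234360694885254)
pale [ 375  234   64   53 2106] [0.6156 0.175  0.0141] 0.0143 ((621.4832763671875, 172.31912231445312), (75.04461669921875, 74.38868713378906), 35.33687210083008)
pale [ 93 405   9  15  81] [ 1.9156 -0.598  -0.7494] -0.749 ((1917.6712646484375, -601.97509765625), (31.522253036499023, 86.4441909790039), 89.99234008789062)
dark [ 126  180  115   74 7692] [ 0.6073 -0.1402  0.0395] 0.0397 ((609.7835693359375, -139.78855895996094), (98.39311218261719, 139.1211395263672), 12.39451789855957)
dark [215 309 131  44 282] [0.771  0.0065 0.0055] 0.006 ((773.553955078125, 21.83226776123047), (216.34237670898438, 5.349740028381348), 81.404541015625)
```

View pics/w1.png

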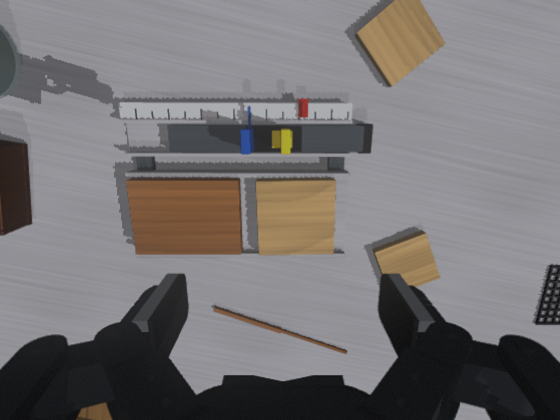

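The wrist view shows the post at (246,141), the lever at (285,141), the red mark at (304,107), the pale board at (295,217) with a gap of about 21 mm, and the pointer at (250,112). Sizes and heights agree with the description. In the stand's frame the leg is at y≈0, the mark at y≈65, and the board's free end at y≈106. Next is the board.

Request:
{"api": "play_rows", "payload": {"deltas": [[0,[-25,47,20],[0,0,0]],[0,[-50,95,40],[0,0,0]],[0,[-50,95,95],[0,0,0]],[0,[-50,95,150],[0,0,0]],[0,[-50,95,205],[0,0,0]],[0,[-50,95,245],[0,0,0]],[0,[-50,95,270],[0,0,0]],[0,[-50,95,270],[0,0,0]]]}}

```text
clock: 3.45
tcp_pos: [0.5609, 0.0754, 0.0289]
orientation: [0.332, -3.118, -0.001]
contact_force: [0.0, 0.3, 0.4]
grip_width: 0.0002
```

```bash
python3 go.py .5646 .0653 .029 192.4
python3 - <<'E'
from h import *
v=grab("wrist"); save("w2.png",v["im"])
E
```

```text
t 3.45 tcp [0.5609 0.0754 0.0289] F [0.  0.3 0.4] w 0.0002 q [ 0.22  0.65 -0.61  1.93  0.54  0.74  1.08]
shift mm [ -1.5 -10.7  -0.2] turn [ 0.001 -0.005 -0.004]
```

View pics/w2.png

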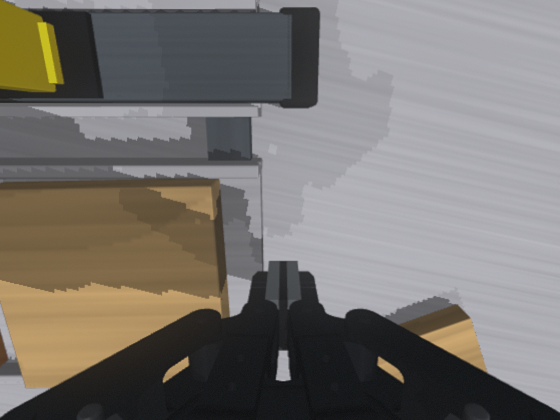

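Request:
{"api": "play_rows", "payload": {"deltas": [[0,[-1,-6,0],[0,0,0]],[0,[-1,-11,0],[0,0,0]],[0,[-1,-15,0],[0,0,0]],[0,[-1,-19,0],[0,0,0]],[0,[-1,-23,0],[0,0,0]],[0,[-1,-26,0],[0,0,0]],[0,[-1,-29,0],[0,0,0]],[0,[-1,-31,0],[0,0,0]]]}}

```text
clock: 4.5
tcp_pos: [0.57, 0.0463, 0.0308]
orientation: [0.333, -3.122, -0.003]
contact_force: [-0.6, 3.5, 6.1]
grip_width: -0.0
```

Request:
{"api": "play_rows", "payload": {"deltas": [[0,[0,-1,0],[0,0,0]],[0,[0,-2,0],[0,0,0]],[0,[0,-3,0],[0,0,0]],[0,[0,-4,0],[0,0,0]]]}}

```text
clock: 5.0
tcp_pos: [0.5709, 0.0425, 0.0308]
orientation: [0.334, -3.122, -0.003]
contact_force: [-0.3, 3.0, 5.0]
grip_width: 0.0001
```

Request:
{"api": "play_rows", "payload": {"deltas": [[0,[0,-1,0],[0,0,0]],[0,[0,-2,0],[0,0,0]],[0,[0,-3,0],[0,0,0]],[0,[0,-4,0],[0,0,0]]]}}

```text
clock: 5.5
tcp_pos: [0.5718, 0.0389, 0.0308]
orientation: [0.334, -3.122, -0.004]
contact_force: [-0.8, 4.5, 4.5]
grip_width: -0.0002
```

```bash
python3 - <<'E'
from h import *
a=grab("wrist");b=grab("scene")["im"][190:300,190:340]
im=np.zeros((420,790,3),np.uint8);im[:,:280]=a["im"][:,:280]; 
im[:374,280:790]=cv2.resize(b,(510,374),interpolation=cv2.INTER_CUBIC);save("p3.png",im)
E
```

```text
(no output)
```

View pics/p3.png

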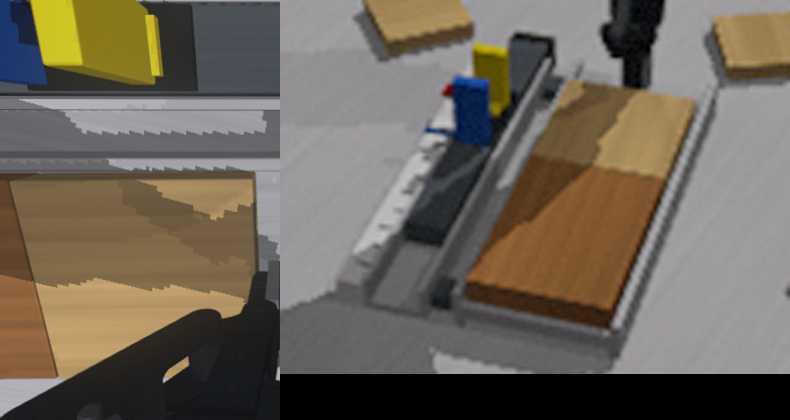

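The two views show the seam between the boards nearly closed, at (35,280) on the left and (590,170) on the right. I'll press until the force shows a firm stop.

Request:
{"api": "play_rows", "payload": {"deltas": [[0,[0,-2,0],[0,0,0]],[0,[0,-3,0],[0,0,0]],[0,[0,-4,0],[0,0,0]]]}}

```text
clock: 5.98
tcp_pos: [0.5727, 0.0384, 0.031]
orientation: [-0.338, 3.123, 0.01]
contact_force: [-1.2, 10.8, 2.1]
grip_width: -0.0002
```

Request:
{"api": "play_rows", "payload": {"deltas": [[0,[0,-2,0],[0,0,0]],[0,[0,-4,0],[0,0,0]],[0,[0,-4,0],[0,0,0]]]}}

```text
clock: 6.35
tcp_pos: [0.5728, 0.0384, 0.031]
orientation: [-0.342, 3.123, 0.018]
contact_force: [-4.1, 11.2, 3.3]
grip_width: 0.0001
```

Request:
{"api": "play_rows", "payload": {"deltas": [[0,[0,8,0],[0,0,0]],[0,[0,14,0],[0,0,0]],[0,[0,14,-60],[0,0,0]],[60,[0,14,-120],[0,0,0]],[85,[40,-20,-170],[0,0,0]],[85,[80,-50,-190],[0,0,0]],[85,[102,-74,-190],[0,0,0]],[85,[102,-74,-190],[0,0,0]]]}}

```text
clock: 7.35
tcp_pos: [0.4879, -0.062, 0.2199]
orientation: [0.332, -3.122, -0.013]
contact_force: [0.2, 0.1, 0.3]
grip_width: 0.085
```

```bash
cat > meas.py <<'E'
from h import *
import sys
v=grab("wrist");C=cloud(v);hsv=cv2.cvtColor(v["im"],cv2.COLOR_RGB2HSV)
th=np.radians(12.4);ux=np.array([np.cos(th),np.sin(th)]);uy=np.array([-ux[1],ux[0]]);O=np.array([.5427,-.0675])
own=lambda P:np.c_[(P[:,:2]-O)@ux,(P[:,:2]-O)@uy,P[:,2]]*1000
for nm,lo,hi in(("blue",(100,150,40),(125,255,255)),("yellow",(22,180,60),(32,255,255)),("red",(0,150,60),(5,255,255)),("pale",(14,80,60),(21,175,255)),("dark",(6,120,40),(13,255,220))):
    k,L,st,ce=cv2.connectedComponentsWithStats((cv2.inRange(hsv,lo,hi)>0).astype(np.uint8))
    for i in range(1,k):
        if st[i,4]>30:
            P=C[L==i]; p=own(P)
            print(nm,st[i],"own med",np.median(p,0).round(1),"2-98%",np.percentile(p,[2,98],axis=0).round(1).tolist())
            if nm in("pale","dark") and st[i,4]>1000:
                Q=P[abs(P[:,2]-np.percentile(P[:,2],60))<.003];print("  rect",cv2.minAreaRect((Q[:,:2]*1000).astype(np.float32)))
if len(sys.argv)>1: save(sys.argv[1],v["im"])
E
python3 meas.py w4.png; python3 go.py .4890 -.0558 .045 192.4
```

```text
blue [257 195  13  28 315] own med [-50.5   0.6  84.2] 2-98% [[-61.5, -4.3, 74.7], [-37.7, 4.8, 85.7]]
yellow [306 196  11  27 272] own med [-49.1  42.8  84.2] 2-98% [[-61.0, 38.5, 82.9], [-37.4, 47.2, 85.7]]
red [323 149  11  22 133] own med [-86.9  66.4  23.9] 2-98% [[-95.2, 60.5, 22.1], [-75.0, 69.9, 29.2]]
pale [ 393   19  104  114 6277] own med [-163.6  177.9   14. ] 2-98% [[-204.7, 135.1, 12.3], [-120.6, 219.8, 15.6]]
  rect ((345.969482421875, 72.02994537353516), (74.88337707519531, 75.429931640625), 51.03799057006836)
pale [ 209  239  137   87 8427] own med [43.1 30.1 39.2] 2-98% [[1.4, -35.8, 30.2], [97.7, 81.8, 40.7]]
  rect ((590.0370483398438, -45.90892028808594), (99.72119903564453, 146.41513061523438), 12.178285598754883)
pale [192 252  32   9 103] own med [ 14.3 -64.6  39.4] 2-98% [[10.9, -76.6, 38.0], [18.3, -46.4, 40.5]]
pale [166 256  27  10  78] own med [ 17.9 -92.3  39.5] 2-98% [[14.5, -105.4, 37.9], [23.0, -79.0, 40.8]]
pale [198 271  13  10  43] own med [ 36.  -68.6  39.4] 2-98% [[32.1, -73.9, 38.4], [41.8, -61.8, 40.9]]
pale [187 276  12  15  55] own med [ 46.7
[... 174 characters left out ...]
431  291   49   51 1143] own med [ 99.3 229.7  13.8] 2-98% [[-64.1, 72.5, 1.7], [137.7, 258.0, 274.2]]
  rect ((608.5988159179688, 185.87417602539062), (69.84300994873047, 38.134124755859375), 35.74246597290039)
pale [189 297  13   7  31] own med [ 66.9 -79.6  39.2] 2-98% [[64.6, -85.6, 38.4], [70.6, -73.5, 40.5]]
dark [ 119  243  135   82 6327] own med [ 36.5 -73.9  39.4] 2-98% [[1.2, -152.1, 37.8], [96.6, -18.6, 40.9]]
  rect ((609.8460693359375, -140.19155883789062), (99.2401123046875, 139.04159545898438), 11.990550994873047)
t 7.4 tcp [ 0.4888 -0.06    0.2199] F [-0.5  0.8 -0.4] w 0.085 q [ 0.68  0.28 -0.79  1.95  0.23  1.    1.57]
shift mm [ -1.    2.3 175. ] turn [ 0.01   0.    -0.002]
```

View pics/w4.png

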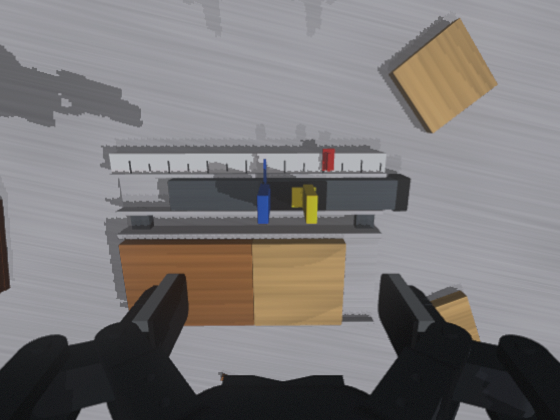

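The boards are flush, with the seam at about (253,283) and no gap visible. The post is at (263,205), the lever at (311,205), the mark at (328,160) and the pointer tip at (265,160). I'll descend to straddle the post and lever.

Request:
{"api": "play_rows", "payload": {"deltas": [[85,[-1,2,50],[0.01,0,0]],[85,[-1,2,100],[0.01,0,0]],[85,[-1,2,145],[0.01,0,0]],[85,[-1,2,170],[0.01,0,0]],[85,[-1,2,182],[0.01,0,0]],[85,[-1,2,182],[0.01,0,0]]]}}

```text
clock: 8.15
tcp_pos: [0.4891, -0.0553, 0.0375]
orientation: [0.338, -3.123, -0.001]
contact_force: [0.3, 0.2, -0.5]
grip_width: 0.0848
```

```bash
python3 meas.py w5.png|grep -v pale|cut -c1-140; python3 go.py .4890 -.0558 .038 192.4
```

```text
blue [232 211   6  38 167] own med [-71.7   0.3  33.3] 2-98% [[-82.1, -0.9, 32.4], [-64.4, 1.6, 34.5]]
blue [ 201  252   46  124 3850] own med [-56.7   1.6  81.1] 2-98% [[-62.3, -3.9, 37.1], [-37.7, 5.3, 85.2]]
yellow [291 263  24  38 896] own med [-49.   32.8  38.3] 2-98% [[-58.5, 27.3, 37.2], [-39.3, 38.1, 39.9]]
yellow [ 320  263   37  114 2821] own med [-56.6  43.   83.7] 2-98% [[-62.1, 38.2, 54.0], [-37.6, 47.8, 85.2]]
red [357 180  25  46 583] own med [-87.1  66.   23.8] 2-98% [[-95.4, 59.3, 22.2], [-74.6, 70.6, 29.6]]
red [355 204   5  14  41] own med [-80.3  59.7  23.3] 2-98% [[-83.5, 59.0, 21.8], [-76.8, 60.9, 24.8]]
  rect ((360.8418884277344, 43.03179931640625), (48.612709045410156, 17.986576080322266), 49.872798919677734)
  rect ((542.5451049804688, -46.052764892578125), (8.743810653686523, 47.53739547729492), 12.74378776550293)
  rect ((533.7037963867188, -1.2692975997924805), (21.84223747253418, 19.277956008911133), 79.93140411376953)
dark [170 353  41  42 661] own med [  2.3 -24.6  38.8] 2-98% [[-60.6, -37.4, 27.3], [14.7, 3.0, 114.9]]
dark [  0 354  13   9  60] own med [   0.8 -127.6   30.3] 2-98% [[0.1, -131.1, 26.8], [1.4, -124.7, 34.2]]
dark [ 76 403  34  15 166] own med [ 26.7 -76.6  39.4] 2-98% [[-43.9, -87.2, 38.4], [31.6, -31.4, 103.8]]
dark [101 415  11   5  31] own med [ 32.2 -72.3  39.6] 2-98% [[2.0, -75.8, 38.8], [33.9, -53.0, 66.2]]
t 8.2 tcp [ 0.4896 -0.0555  0.0383] F [ 0.4 -0.2 -0. ] w 0.0849 q [ 0.5   0.55 -0.63  2.1   0.53  0.65  1.29]
shift mm [ 0.7 -0.2  0.3] turn [-0.     0.001 -0.001]
```

View pics/w5.png

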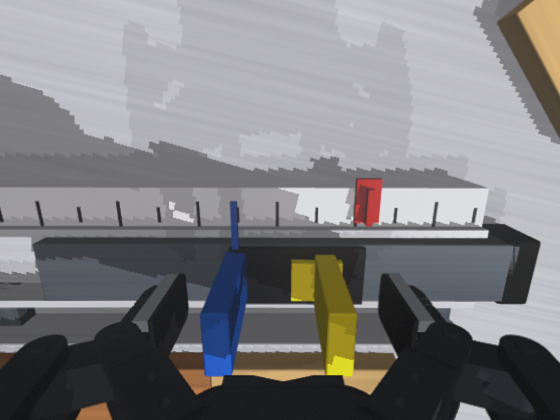

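The close view shows the pointer at (235,225) and the mark at (368,200), with the post and lever between the pads and clear of both. I'll narrow the jaws to 60 mm without touching the lever, then push the post outwards.

Request:
{"api": "play_rows", "payload": {"deltas": [[60,[0,0,0],[0,0,0]],[60,[0,0,0],[0,0,0]],[60,[0,6,0],[0,0,0]],[60,[0,16,0],[0,0,0]],[60,[0,28,0],[0,0,0]],[60,[0,40,0],[0,0,0]],[60,[0,52,0],[0,0,0]],[60,[0,60,0],[0,0,0]]]}}

```text
clock: 9.2
tcp_pos: [0.4768, 0.0043, 0.0384]
orientation: [-0.339, 3.122, 0.0]
contact_force: [2.5, -4.3, 2.2]
grip_width: 0.0601
```

```bash
python3 meas.py w6.png|grep -v -e pale -e dark -e rect|cut -c1-140; python3 go.py .4890 -.0558 .038 192.4
```

```text
blue [228 202   6  45 203] own med [-73.7  59.3  33.3] 2-98% [[-85.2, 57.9, 32.2], [-64.3, 60.5, 34.5]]
blue [ 195  250   49  123 3713] own med [-57.4  60.8  79.8] 2-98% [[-62.1, 54.9, 37.0], [-37.8, 64.2, 85.2]]
yellow [287 261  24  38 847] own med [-48.9  91.6  38.3] 2-98% [[-58.6, 86.6, 37.2], [-39.1, 96.9, 39.6]]
yellow [ 317  272   34  101 2599] own med [-56.2 102.   83.9] 2-98% [[-61.9, 97.4, 58.5], [-37.3, 106.6, 85.2]]
red [233 178  24  46 712] own med [-84.3  66.1  23.7] 2-98% [[-95.3, 60.5, 22.2], [-74.6, 70.8, 29.2]]
t 9.25 tcp [0.4765 0.0052 0.0384] F [ 0.5 -2.   2. ] w 0.0602 q [ 0.38  0.53 -0.64  2.13  0.53  0.64  1.16]
shift mm [  0.9 -62.3   0.3] turn [0.001 0.001 0.001]
```

View pics/w6.png

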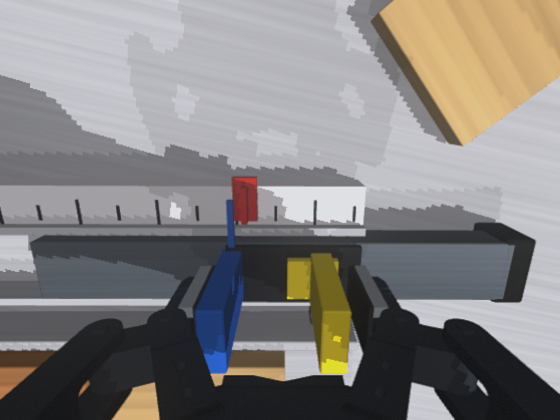

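The pointer (230,222) is now just short of the mark (245,200). I'll find the mark's raised top.

```bash
cat > mk.py <<'E'
from h import *
import sys
th=np.radians(12.4);ux=np.array([np.cos(th),np.sin(th)]);uy=np.array([-ux[1],ux[0]]);O=np.array([.5427,-.0675])
own=lambda P:np.c_[(P[:,:2]-O)@ux,(P[:,:2]-O)@uy,P[:,2]]*1000
v=grab("wrist");hsv=cv2.cvtColor(v["im"],cv2.COLOR_RGB2HSV);p=own(cloud(v).reshape(-1,3)).reshape(420,560,3)
red=cv2.inRange(hsv,(0,150,60),(5,255,255))>0
bl=(cv2.inRange(hsv,(100,150,40),(125,255,255))>0)&(p[:,:,2]<35.5)&(p[:,:,0]<-66)&(p[:,:,0]>-90)
P=p[red];hi=P[P[:,2]>26.5]; lo=P[P[:,2]<25.5]
for n,q in(("red hi",hi),("red lo",lo),("ptr",p[bl])): print(n,len(q),np.median(q,0).round(2),np.percentile(q[:,1],[2,98]).round(1),np.percentile(q[:,0],[2,98]).round(1))
# ray method: pixel centroids of ridge onto z=29 and strip onto z=33
ys,xs=np.nonzero(red&(p[:,:,2]>26.5)); print("ridge px",np.c_[xs,ys].mean(0),own(onplane(v,np.c_[xs,ys],.029)).mean(0).round(2))
ys,xs=np.nonzero(bl); print("ptr px",np.c_[xs,ys].mean(0),own(onplane(v,np.c_[xs,ys],.033)).mean(0).round(2))
if len(sys.argv)>1:
    y0,x0=160,170;save(sys.argv[1],cv2.resize(v["im"][y0:y0+110,x0:x0+150],None,fx=5,fy=5,interpolation=cv2.INTER_NEAREST))
E
python3 mk.py c7.png
```

```text
red hi 191 [-82.97  65.04  28.27] [63.6 66.4] [-91.  -74.4]
red lo 410 [-84.96  68.12  23.32] [61.3 70.7] [-95.4 -74.7]
ptr 176 [-74.72  60.39  33.33] [59.  61.5] [-84.5 -66.3]
ridge px [240.69633508 205.7434555 ] [-83.06  65.1   29.  ]
ptr px [230.17613636 225.50568182] [-74.47  60.3   33.  ]
```

View pics/c7.png

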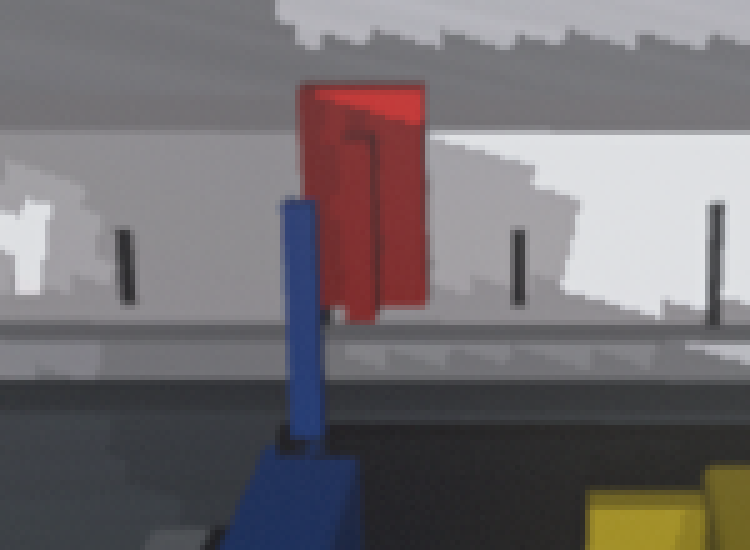

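The raised ridge of the mark is at (241,206), y=65.1, in the middle of the red plate. The pointer is at y=60.3. I'll move the last 5 mm outwards.

Request:
{"api": "play_rows", "payload": {"deltas": [[60,[0,2,0],[0,0,0]],[60,[0,4,0],[0,0,0]],[60,[0,5,0],[0,0,0]],[60,[0,5,0],[0,0,0]]]}}

```text
clock: 9.8
tcp_pos: [0.4754, 0.0095, 0.0382]
orientation: [-0.34, 3.122, 0.001]
contact_force: [1.6, -3.2, 1.3]
grip_width: 0.0601
```

```bash
python3 mk.py; python3 go.py .4890 -.0558 .038 192.4
```

```text
red hi 4 [-82.84  66.35  28.83] [66.2 88.2] [-122.3  -75.3]
red lo 309 [-83.94  68.9   23.33] [60.1 70.9] [-95.4 -74.6]
ptr 177 [-74.74  64.77  33.32] [63.4 65.9] [-84.8 -66.4]
ridge px [236.   207.75] [-82.29  67.25  29.  ]
ptr px [230.06214689 225.58757062] [-74.67  64.68  33.  ]
t 9.85 tcp [0.4754 0.0095 0.0382] F [ 2.7 -3.4  0.7] w 0.06 q [ 0.37  0.53 -0.64  2.14  0.53  0.63  1.15]
shift mm [  0.8 -66.7   0.2] turn [0.001 0.001 0.001]
```

The pointer is at y=64.7 against the mark at 65.1, and the ridge is now hidden under the pointer. I'll close the jaws slowly while backing the tool up by half the closing, so the post finger stays put.

Request:
{"api": "play_rows", "payload": {"deltas": [[59,[0,0,0],[0,0,0]],[57,[0,-1,0],[0,0,0]],[56,[0,-1.5,0],[0,0,0]],[54,[0,-2.5,0],[0,0,0]],[53,[0,-3,0],[0,0,0]],[51,[0,-4,0],[0,0,0]],[50,[0,-4.5,0],[0,0,0]],[50,[0,-4.5,0],[0,0,0]]], "squeeze": 25}}

```text
clock: 10.85
tcp_pos: [0.4762, 0.0049, 0.0383]
orientation: [-0.34, 3.123, 0.001]
contact_force: [-0.7, -2.5, 6.0]
grip_width: 0.0504
```

```bash
python3 mk.py; python3 meas.py |grep -e blue -e yellow; python3 go.py .4890 -.0558 .038 192.4
```

```text
red hi 3 [-124.52   85.    180.15] [85. 85.] [-124.5 -124.5]
red lo 300 [-86.01  68.79  23.28] [60.1 70.9] [-95.5 -74.6]
ptr 132 [-72.66  64.99  33.33] [64.  66.1] [-81.9 -66.2]
ridge px [246.         195.33333333] [-88.46  67.51  29.  ]
ptr px [240.81060606 229.8030303 ] [-72.7  65.   33. ]
blue [ 210  212   43  162 3741] own med [-58.9  65.8  80.5] 2-98% [[-73.9, 60.6, 33.2], [-37.8, 69.8, 85.3]]
yellow [291 262  24  38 854] own med [-48.8  94.4  38.3] 2-98% [[-58.2, 89.3, 37.0], [-38.9, 99.7, 39.6]]
yellow [ 322  270   35  104 2508] own med [-56.7 104.7  83.8] 2-98% [[-62.0, 100.2, 59.2], [-37.6, 109.3, 85.4]]
t 10.95 tcp [0.4762 0.0049 0.0383] F [-1.2 -3.3  4.9] w 0.0501 q [ 0.38  0.53 -0.64  2.13  0.53  0.64  1.16]
shift mm [  0.6 -62.1   0.3] turn [0.001 0.001 0.001]
```

Request:
{"api": "play_rows", "payload": {"deltas": [[49,[0,-0.5,0],[0,0,0]],[47,[0,-1.5,0],[0,0,0]],[46,[0,-2,0],[0,0,0]],[44,[0,-3,0],[0,0,0]],[42,[0,-4,0],[0,0,0]],[40,[0,-5,0],[0,0,0]],[38,[0,-6,0],[0,0,0]],[34,[0,-6,0],[0,0,0]]]}}

```text
clock: 11.95
tcp_pos: [0.4778, -0.001, 0.0386]
orientation: [-0.339, 3.122, 0.001]
contact_force: [0.1, -3.7, 7.1]
grip_width: 0.0373
```

Request:
{"api": "play_rows", "payload": {"deltas": [[30,[0,0,0],[0,0,0]],[30,[0,0,0],[0,0,0]],[30,[0,0,0],[0,0,0]]], "squeeze": 30}}

```text
clock: 12.32
tcp_pos: [0.4778, -0.0011, 0.0387]
orientation: [-0.339, 3.122, 0.001]
contact_force: [-1.0, -3.6, 6.3]
grip_width: 0.0373
```

```bash
python3 mk.py; python3 meas.py w8.png|grep -e blue -e yellow; python3 go.py .4890 -.0558 .038 192.4
```

```text
red hi 39 [-90.54  65.56  28.27] [63.7 78.9] [-124.3  -89.1]
red lo 370 [-91.35  68.11  23.31] [60.  70.6] [-95.5 -75. ]
ptr 83 [-70.25  64.96  33.3 ] [64. 66.] [-76.2 -66.2]
ridge px [254.82051282 191.17948718] [-90.19  65.57  29.  ]
ptr px [253.91566265 233.63855422] [-70.37  64.95  33.  ]
blue [252 226   5  23  99] own med [-68.5  65.   33.4] 2-98% [[-74.0, 63.9, 32.2], [-63.4, 66.0, 34.3]]
blue [ 228  251   38  122 3162] own med [-58.   65.2  83.5] 2-98% [[-62.1, 60.4, 41.2], [-37.5, 69.8, 85.2]]
yellow [279 261  23  38 856] own med [-48.9  82.2  38.3] 2-98% [[-58.0, 76.9, 37.1], [-38.9, 87.5, 39.5]]
yellow [ 307  271   32  101 2544] own med [-55.9  92.7  83.8] 2-98% [[-62.0, 88.0, 60.4], [-37.5, 97.3, 85.2]]
t 12.43 tcp [ 0.4778 -0.0011  0.0387] F [-0.7 -4.1  5.1] w 0.0374 q [ 0.39  0.53 -0.64  2.13  0.53  0.64  1.17]
shift mm [  0.8 -55.8   0.7] turn [ 0.     0.001 -0.   ]
```

View pics/w8.png

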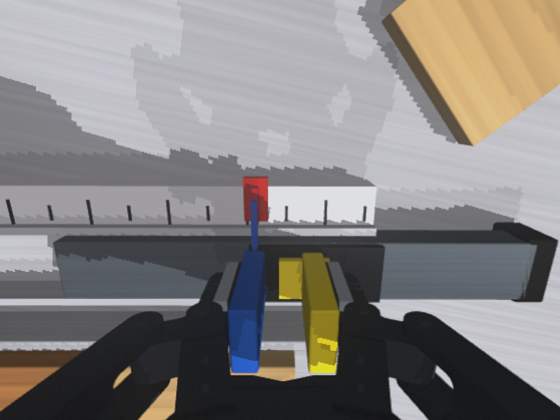

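The pointer (254,215) lies over the middle of the red mark: y=64.95 against the ridge at 65.0 to 65.1. The jaws have stalled at 37.4 mm, so the lever is on its end stop. I'll take one last composite look at the seam and bystanders before handing in.

```bash
python3 - <<'E'
from h import *
a=grab("scene")["im"];b=grab("side")["im"]
f=lambda x,w:cv2.resize(x,(w,600),interpolation=cv2.INTER_CUBIC)
A=a[150:300,190:390];B=b[170:270,200:400]
save("fin.png",np.vstack([cv2.resize(A,(640,300+0),interpolation=cv2.INTER_CUBIC),cv2.resize(B,(640,300),interpolation=cv2.INTER_CUBIC)]))
E
python3 mk.py|grep ptr;python3 go.py .4890 -.0558 .038 192.4
```

```text
ptr 80 [-70.26  65.05  33.19] [63.9 66. ] [-76.3 -66.1]
ptr px [254.05   233.6125] [-70.41  65.01  33.  ]
t 12.57 tcp [ 0.4778 -0.0011  0.0387] F [ 0.6 -2.7  6.1] w 0.0376 q [ 0.39  0.53 -0.64  2.13  0.53  0.64  1.17]
shift mm [  0.8 -55.9   0.6] turn [ 0.001  0.001 -0.   ]
```

View pics/fin.png

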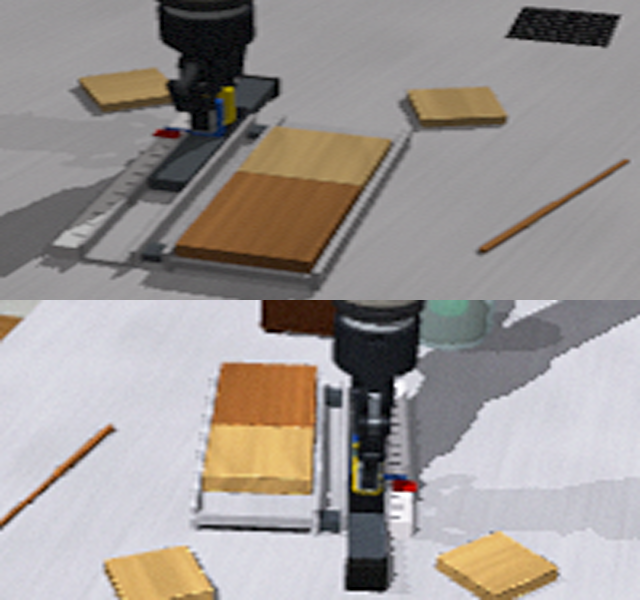

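Both views show the boards flush, with the seam at (300,178) and (265,425). The leg is held out at the mark and the bystanders haven't moved.

```bash
python3 -c "
from bench import r
print(r.hand_in())"
```

```text
the job is handed in; nothing more can be done
None
```

The riser is ready for you to tighten the lock screw. The board is flush, the lever is closed, and the gripper is still holding the leg at the mark. I handed it in at about 12.6 s of the 54 s allowed.

- **Board:** I picked the largest pale board (about 99 x 101 mm; the other two are about 75 mm). I pushed it until it stopped firmly at about 11 N. No gap showed in the wrist view afterwards or in the last scene and side views.
- **Leg:** I drew it out by the blue post to the red mark before the lever was touched. In the last check the pointer was at y = 65.0 mm. The mark's ridge had measured 65.0 to 65.1 mm while it was fully visible. A later reading of 65.6 mm came from the small part of the ridge still showing behind the pointer, so I trusted it less.
- **Lever:** I slid it towards the post by pinching post and lever together. The jaws stopped at 37.4 to 37.6 mm although set to 30 mm, against the 38 mm expected when closed.
- **Disagreement:** before closing, the post and lever faces measured about 52 mm apart, not the 56 mm you gave for open. The lever may have started slightly closed, or the camera measurement was a few millimetres off. The closed position isn't affected.
- **Bystanders:** the pot, terrarium, mesh and chopstick were not touched, and those in the last views looked unmoved.

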